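# Knock-test a massager shell with the spring-arm tester

### The job

Give the massager shell that sits in its nest a knock with the spring-arm tester it is mounted on: draw that tester's arm back by its upright handle post until the catch holds it, let go of it, then press the release pad down so that the arm flies home against the shell. The twin tester with the empty nest is not in use: do not draw its arm.

Things in the scene. Friction and masses are not known exactly. Their poses are not given: they have to be found in the camera images.
- tester: Tester in use: grey base plate 220 x 300 x 15 mm, level steel arm on an upright pivot, round nest holding a dark dome shell (78 mm wide, top 85 mm up), release pad. Origin: plate's underside, on the table; z up, x away from the robot (within 0.2 rad). Pivot axis at x 75, y 0 mm; the arm points back to the robot, shell on its +y side, pad on its -y side. A twin with an empty nest stands beside it.
- striker (a joint): Arm angle about the pivot, rad: 0 at rest by the shell, growing as the arm is drawn from the shell towards the pad (counter-clockwise from above). The catch clicks in at about 1.13, end stop 1.27: draw to about 1.2, then let it back onto the catch. Spring force at the post 2 N at rest, 5 N at the catch, some 5 N more on the catch's ramp (0.8 to 1.13). Bar 16 mm wide, 40 to 52 mm above the table.
- post (a point): Handle post on the arm's free end, 165 mm from the pivot axis: upright black cylinder, 18 mm in diameter, 52 to 102 mm above the table; this point is on its axis, 80 mm above the table. Push it from the shell's side, or grip it. At rest 25 mm or more around it is free above the arm.
- pad (a point): Centre of the top of the release pad: black plate 34 x 34 mm, 58 mm above the table, on a sprung stem, pressed straight down. It stands 55 mm beyond the centre line of the caught arm, 110 mm from the pivot along that line, out of the arm's way home.
- trigger (a joint): How far the release pad is pressed, m: 0 up, end stop 0.012. The caught arm is let go at about 0.007. Takes 4 to 8 N. The passing arm also dips it; it springs back up by itself.
- spare_striker (a joint): Arm angle of the twin tester with the empty nest, rad: 0 at rest, growing as it is drawn. To be left undrawn.

How it is judged:
By the outcome, as a careful person would: the job done as asked, in the order asked, and still so for the second after the job is handed in, with the robot touching nothing.
It also fails if it takes over 48 s, if anything falls off the work surface, if the arm or the gripper's body presses on something with over 40 N, if the wrist force passes 120 N, or if a joint passes its speed limit or range.

### The arm

A 6-joint arm with a two-finger parallel gripper is mounted at the origin on the work surface. World frame = base frame: x ahead of the robot, y to its left, z up, the work surface at z = 0. Lengths are in mm, angles in rad, forces in N, time in s.
With the tool pointing down it reaches from about 250 to 800 mm from the base axis. Payload 8.5 kg.
Tool frame: the origin (TCP) lies at the very end of the fingers, on their centre line; the grasp point (between the pads) lies 19 mm behind it; x points along the fingers, y is the direction in which the jaws open and shut, and the axes are right-handed (so a half turn about x gives the same grasp; the last joint's range is limited). The gripper opens to 85 mm and grips with 20 to 120 N. Pads are 22 mm wide; open, the fingers measure 114 mm over their backs; the gripper's body (76 mm by 85 mm) begins 54 mm behind the grasp point. The pads swing forward as they close: fully open they stand 13 mm farther back than shut.
Start: joints at [-1.114, 0.238, -0.013, 1.319, 0, 1.571], TCP at [231.544, -471.13, 204.176] pointing down, gripper open.
Joint ranges: [-2.66, 2.66], [-1.03, 1.9], [-1.14, 1.46], [-1.82, 2.27], [-1.45, 1.34], [-3.14, 3.14]. Speed limits (rad/s): [2.22, 2.22, 2.79, 3.14, 3.14, 3.14].

### API

Orientations are given as [roll, pitch, yaw] about the fixed x, y, z axes, in that order (R = Rz(yaw) Ry(pitch) Rx(roll)).
In Python, from rig import r gives the robot as it stands. Calls block until the motion is done:
- r.move_ptp(position, orientation): joint-space move of the TCP to a pose.
- r.movel(position, frame=None, rate=150, max_force=None): straight line of the TCP; frame=None keeps the orientation; rate is the mean speed in mm/s. With max_force (N) it stops when the force on the tool has changed by that much, and returns True; else False.
- r.movej(angles): joint-space move.
- r.set_gripper(opening, newtons=None): finger opening in mm; newtons is the grip in N (None keeps the last); returns when the fingers have stopped.
- r.pause(seconds).
- r.solve_ik(position, orientation): joint angles nearest the present ones, or None.
- r.state(): the state.
- r.get_image(name): name is "side" or "top" or "wrist"; returns (picture, depth): 384x512x3 uint8, red, green, blue; 384x512 float32, mm along the optical axis (not along the pixel's ray), 0 where there is no reading.
- r.get_calibration(name): a dict with "fx", "fy", "cx", "cy" (pixels), "pose" (4x4, takes a point from camera to world coordinates). Camera axes: x right, y down, z forward; pixel columns grow to the right and rows downward; lengths in mm; the calibration is good to about 2 mm. A picture is of the moment at which its call begins: read the wrist's pose just before it. get_calibration takes no time and is no camera call; for the wrist camera it gives the pose at the moment of the call.
A pose or a line that the arm cannot do raises r.PlanningError and nothing moves.
- r.finish_job(): hands the job in, once; it reports no verdict.
The state is a dict: "t": time; "qpos": joint angles; "dq": joint speeds; "joint_efforts": joint torques, N m; "position": TCP position; "orientation": TCP orientation; "contact_force": force on the tool from outside, world axes, zero at the start; "ft_torque": the same for the moment, N m; "gripper_width": finger opening in mm.
Only numpy, scipy, OpenCV 4.12 (cv2) and the standard library are available. Lean on these libraries where they do the work, as an engineer would, in place of code of your own. Each camera call takes 0.05 s, during which the arm holds its last target.

## Working session

There is one attempt and no reset: what is moved stays moved. The work goes in short steps, each a Python script; the robot and the scene stay as the last script left them, time stands still between calls to the robot, and variables do not carry over. Pictures are saved under pics/ and viewed, and the job is handed in when it is done.

```bash
mkdir -p pics; ls
cat > h.py <<'E'
import numpy as np, cv2
from rig import r
def shot(n,name):
    im,d=r.get_image(n); c=r.get_calibration(n)
    cv2.imwrite(f'pics/{name}.png',im[:,:,::-1]); 
    np.savez(f'pics/{name}.npz',d=d,im=im,**{k:np.array(c[k]) for k in c})
    return im,d,c
def cloud(name):
    z=np.load(f'pics/{name}.npz'); d=z['d']; v,u=np.mgrid[:d.shape[0],:d.shape[1]]
    P=np.stack([(u-z['cx'])/z['fx']*d,(v-z['cy'])/z['fy']*d,d,np.ones_like(d)],-1)@z['pose'].T
    P=P[...,:3]; P[d==0]=np.nan
    return P,z['im']
E
python3 - <<'E'
from h import *
for n in ['top','side']:
    im,d,c=shot(n,n+'1'); print(n,c['pose'].round(2),c['fx'])
s=r.state();print(s['t'],s['contact_force'],s['gripper_width'],s['orientation'])
E
```

```text
pics
top [[-0.00000e+00 -9.80000e-01  1.70000e-01  3.55050e+02]
 [-1.00000e+00  1.00000e-02  2.00000e-02 -2.66100e+01]
 [-2.00000e-02 -1.70000e-01 -9.80000e-01  1.17994e+03]
 [ 0.00000e+00  0.00000e+00  0.00000e+00  1.00000e+00]] 438.02022798886725
side [[-9.1000e-01 -2.8000e-01  2.9000e-01  2.6883e+02]
 [-4.1000e-01  6.5000e-01 -6.4000e-01  6.0044e+02]
 [-1.0000e-02 -7.0000e-01 -7.1000e-01  7.5076e+02]
 [ 0.0000e+00  0.0000e+00  0.0000e+00  1.0000e+00]] 467.6357284045666
0.1 [0.60481328 0.17717194 0.04206847] 85.42297543194542 [-1.57853256  1.56959728  2.0198803 ]
```

View pics/top1.png

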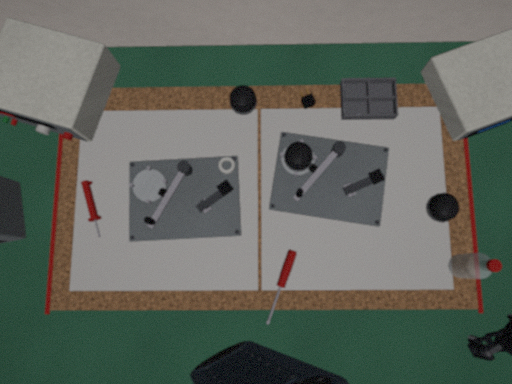

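View pics/side1.png

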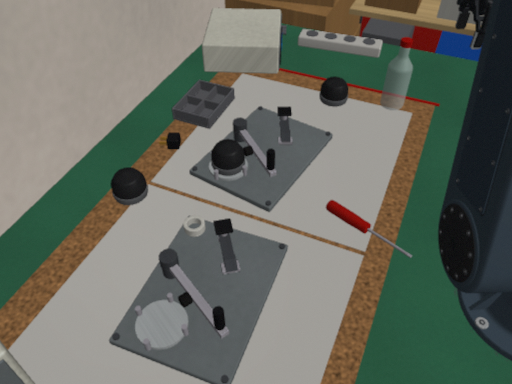

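Top view: the tester in use is the right one, with the shell at (299,157), pivot at (338,148), post at about (299,193) and pad at (376,177). The left tester is the twin. Next I measure these points.

Run:
```python
from h import *
P,im=cloud('top1')
for n,(u,v) in dict(post=(299,193),pivot=(339,147),pad=(376,177),shell=(299,155),plate=(330,205),table=(200,270)).items():
    print(n,P[v,u].round(1),P[v-1:v+2,u-1:u+2].reshape(-1,3).mean(0).round(1))
# plate fit
Q=P.reshape(-1,3); z=Q[:,2]
uu=np.tile(np.arange(512),384); vv=np.repeat(np.arange(384),512)
m=(abs(z-15)<7)&(uu>263)&(uu<395)&(vv>128)&(vv<228)
g=im.reshape(-1,3).astype(int); m&=(g.max(1)<140)
M=(m.reshape(384,512)*255).astype(np.uint8); M=cv2.morphologyEx(M,cv2.MORPH_OPEN,np.ones((3,3)))
m=M.ravel()>0
pl=np.median(z[m]); print('n',m.sum(),pl)
rect=cv2.minAreaRect(Q[m][:,:2].astype(np.float32)); print(rect, cv2.boxPoints(rect))
for lo,hi,t in [(90,115,'post/top >90'),(53,70,'pad')]:
    mm=(z>lo)&(z<hi)&(uu>263)&(uu<395)&(vv>128)&(vv<228)
    n,l,st,ce=cv2.connectedComponentsWithStats((mm.reshape(384,512)).astype(np.uint8))
    for i in range(1,n):
        k=l.ravel()==i
        if k.sum()>3: print(t,k.sum(),ce[i].round(1),Q[k].mean(0).round(1),np.ptp(Q[k],0).round(1))
big=cv2.resize(im[120:235,255:400],None,fx=5,fy=5,interpolation=cv2.INTER_CUBIC)
cv2.imwrite('pics/c1.png',big[:,:,::-1])
P,im=cloud('side1')
Q=P.reshape(-1,3); z=Q[:,2]
print('side')
for n,(u,v) in dict(post=(270,153),pivot=(240,123),pad=(285,111),shell=(228,145),plate=(300,160)).items():
    print(n,P[v,u].round(1))
big=cv2.resize(im[95:215,180:345],None,fx=4.8,fy=4.8,interpolation=cv2.INTER_CUBIC)
cv2.imwrite('pics/c2.png',big[:,:,::-1])
```

```text
post [539.6 -97.9 102.1] [539.7 -98.  101.4]
pivot [ 667.  -207.2   66.6] [ 667.2 -207.3   66. ]
pad [ 587.8 -301.6   57.9] [ 587.6 -301.4   58.7]
shell [ 641.7 -101.    85.1] [ 641.7 -101.    85. ]
plate [ 521.3 -185.9   14.6] [ 521.3 -185.9   14.9]
table [351.6 162.5  -1.9] [351.6 162.    1.3]
n 6746 15.197313364007641
((596.7164306640625, -186.80751037597656), (300.74066162109375, 220.63088989257812), 80.50556182861328) [[ 463.10828  -316.92126 ]
 [ 680.71686  -353.31476 ]
 [ 730.3246    -56.693756]
 [ 512.716     -20.300262]]
post/top >90 44 [299.9 191.5] [ 543.5 -100.2  101. ] [17.  15.4 16.4]
pad 165 [297.5 159.1] [636.2 -98.3  63.6] [74.2 71.3 16.9]
pad 148 [338.7 147.5] [ 666.4 -206.6   64.2] [35.2 36.2 16.8]
pad 14 [328.3 160.6] [ 633.9 -179.8   54.2] [15.7 13.2  4.4]
pad 50 [319.2 171.4] [ 604.8 -155.1   54.4] [51.1 37.7  5.1]
pad 46 [313.2 167.8] [ 614.3 -139.5   56.4] [23.8 23.7  7.4]
pad 166 [376.5 176. ] [ 590.5 -303.1   58.1] [43.  43.4  9.6]
pad 7 [310.3 181.9] [ 577.3 -131.2   53.6] [ 3.1 13.2  1.9]
pad 15 [304.5 185.6] [ 567.3 -115.7   54.2] [18.5 13.3  2.2]
pad 4 [309.2 185.8] [ 566.6 -128.    55.4] [5.5 2.6 4.6]
pad 7 [297.4 196.3] [538.2 -96.5  60.1] [ 6.7 12.4 11.3]
side
post [542.3 -91.  101.6]
pivot [ 664.1 -200.2   66.5]
pad [ 586.3 -296.7   59.2]
shell [644.2 -96.6  85.1]
plate [ 504.9 -188.9   14.3]
```

View pics/c1.png

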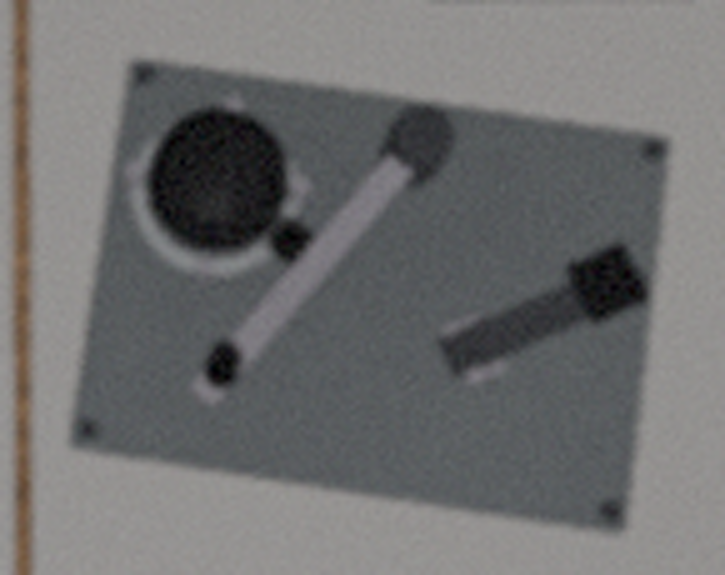

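View pics/c2.png

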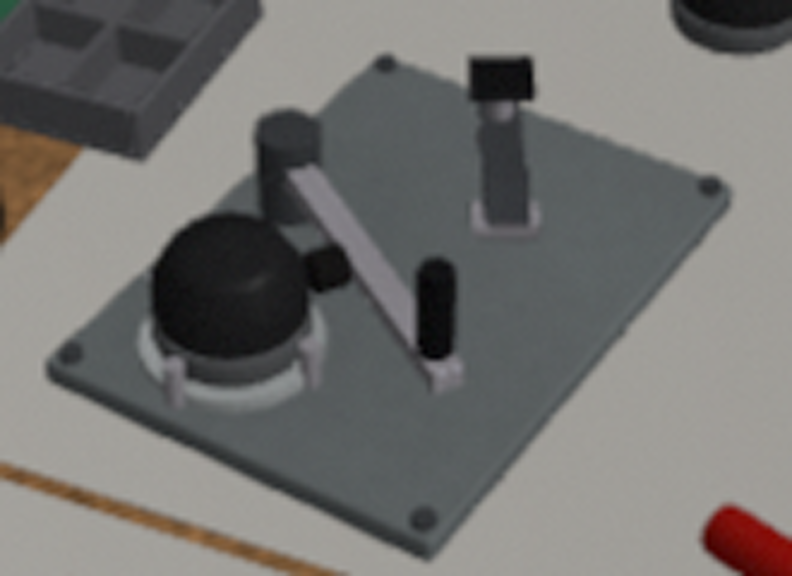

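Plate fit: 300.7 x 220.6 mm at yaw −0.166 rad. The pivot-to-post distance comes out at 162.6 mm, against 165 given. Top and side disagree by up to 6 mm in y, so I'll take a closer look with the wrist camera.

Run:
```python
from h import *
for yaw in (-0.71,2.43,-0.2,2.94,0.49,3.63):
    for p in ([541,-97,61],[600,-180,250]):
        print(yaw,p,r.solve_ik(p,[0,np.pi/2,yaw]))
q=None
for yaw in (2.94,-0.2):
  try:
    r.move_ptp([560,-180,330],[0,np.pi/2,yaw]); break
  except r.PlanningError as e: print(e)
im,d,c=shot('wrist','w1'); print(yaw,c['pose'].round(2),r.state()['t'],r.state()['qpos'])
```

```text
-0.71 [541, -97, 61] [-0.1774125   0.36520334 -0.21431968  0.99127331  0.          0.5325875 ]
-0.71 [600, -180, 250] [-0.29145679  0.4124383   0.35747799  1.51583601  0.          0.41854321]
2.43 [541, -97, 61] [-0.1774125   0.36520334 -0.21431968  0.99127331  0.         -2.6074125 ]
2.43 [600, -180, 250] [-0.29145679  0.4124383   0.35747799  1.51583601  0.         -2.72145679]
-0.2 [541, -97, 61] [-0.1774125   0.36520334 -0.21431968  0.99127331  0.          0.0225875 ]
-0.2 [600, -180, 250] [-0.29145679  0.4124383   0.35747799  1.51583601  0.         -0.09145679]
2.94 [541, -97, 61] [-0.1774125   0.36520334 -0.21431968  0.99127331  0.         -3.1174125 ]
2.94 [600, -180, 250] [-0.29145679  0.4124383   0.35747799  1.51583601  0.          3.05172851]
0.49 [541, -97, 61] [-0.1774125   0.36520334 -0.21431968  0.99127331  0.         -0.6674125 ]
0.49 [600, -180, 250] [-0.29145679  0.4124383   0.35747799  1.51583601  0.         -0.78145679]
3.63 [541, -97, 61] [-0.1774125   0.36520334 -0.21431968  0.99127331  0.          2.47577281]
3.63 [600, -180, 250] [-0.29145679  0.4124383   0.35747799  1.51583601  0.          2.36172851]
2.94 [[-2.0000e-01 -9.4000e-01 -2.6000e-01  6.2520e+02]
 [-9.8000e-01  1.9000e-01  5.0000e-02 -1.9408e+02]
 [-0.0000e+00  2.7000e-01 -9.6000e-01  4.9888e+02]
 [ 0.0000e+00  0.0000e+00  0.0000e+00  1.0000e+00]] 1.825 [-3.12374586e-01  3.52234912e-01  4.66850142e-01  1.68575096e+00
 -1.95456137e-04  3.03155377e+00]
```

View pics/w1.png

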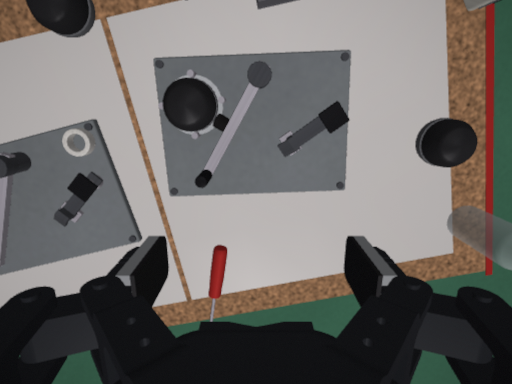

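The wrist view shows the whole tester: pivot cap (259,74), post (204,178), pad (334,117), shell (190,104). Measuring from the cloud.

Run:
```python
from h import *
P,im=cloud('w1'); Q=P.reshape(-1,3); z=Q[:,2]
uu=np.tile(np.arange(512),384); vv=np.repeat(np.arange(384),512)
def comp(lo,hi,box,t):
    mm=(z>lo)&(z<hi)&(uu>box[0])&(uu<box[2])&(vv>box[1])&(vv<box[3])
    q=Q[mm]; rr=cv2.minAreaRect(q[:,:2].astype(np.float32)); (cc,rad)=cv2.minEnclosingCircle(q[:,:2].astype(np.float32))
    print(t,mm.sum(),q.mean(0).round(1),'rect',np.round(rr[0],1),np.round(rr[1],1),round(rr[2],1),'circ',np.round(cc,1),round(rad,1))
comp(98,106,(190,160,225,195),'post')
comp(62,72,(240,55,280,95),'pivot')
comp(55,61,(315,95,355,135),'pad')
comp(48,56,(200,90,250,190),'bar')
comp(50,88,(155,75,225,135),'shell')
m=(abs(z-15)<4)&(uu>150)&(uu<360)&(vv>45)&(vv<200)
M=cv2.morphologyEx((m.reshape(384,512)*255).astype(np.uint8),cv2.MORPH_OPEN,np.ones((3,3)))
rr=cv2.minAreaRect(Q[M.ravel()>0][:,:2].astype(np.float32)); print(rr)
```

```text
post 122 [544.4 -99.2 101.1] rect [544.2 -99.4] [16.6 16. ] 32.3 circ [544.1 -98.5] 9.0
pivot 498 [ 668.3 -206.6   65.5] rect [ 668.  -206.3] [31.7 32.3] 78.8 circ [ 668.4 -206.7] 16.8
pad 557 [ 590.1 -300.9   57.4] rect [ 589.9 -301.1] [33.7 34.4] 24.1 circ [ 589.5 -300.9] 22.5
bar 1121 [ 602.2 -144.7   51.9] rect [ 602.8 -136.1] [ 58.3 133.5] 61.9 circ [ 597.  -147.5] 67.6
shell 2386 [ 645.9 -106.2   73.7] rect [ 646.3 -107.5] [89.9 73. ] 73.2 circ [ 637.1 -107.7] 50.4
((595.8574829101562, -184.38572692871094), (300.0877685546875, 220.09780883789062), 80.58900451660156)
```

Post to pivot is 164.0 mm (165 given). The pad predicted from the arm geometry is (590.0,−301.3) and measured at (590.1,−300.9), so they agree. Moving to grip the post.

```bash
cat >> h.py <<'E'
PIV=np.array([668.2,-206.5]); PHI0=np.arctan2(107.3,-124.); R=164.5
PAD=np.array([590.,-301.])
def pt(th,z=63): return [*(PIV+R*np.array([np.cos(PHI0+th),np.sin(PHI0+th)])),z]
def ori(th): return [0,np.pi/2,PHI0+th-np.pi]
def st(t=''):
    s=r.state(); print(t,round(s['t'],2),np.round(s['position'],1),'F',np.round(s['contact_force'],1),'w',round(s['gripper_width'],1))
E
python3 - <<'E'
from h import *
for th in np.arange(0,1.25,.15): assert r.solve_ik(pt(th),ori(th)) is not None
r.set_gripper(48,25)
r.move_ptp(pt(0,170),ori(0)); st('above')
print(r.movel(pt(0),rate=100,max_force=8)); st('down')
shot('wrist','w2')
E
```

```text
above 4.42 [544.  -98.9 170.2] F [0.7 0.2 0.2] w 48.0
False
down 5.64 [544.3 -99.   63.6] F [-0.7 -0.4 -0.1] w 47.9
```

View pics/w2.png

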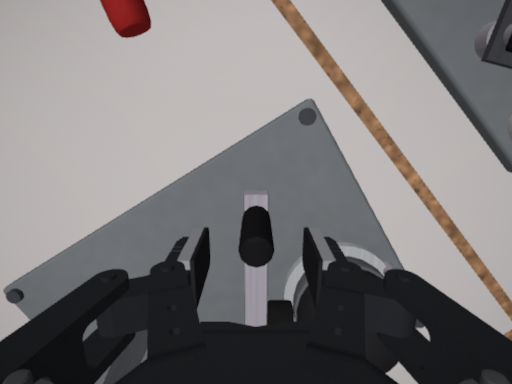

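The post, top at (256,245), is centred between the open pads, with no contact so far. I grip it and draw.

Run:
```python
from h import *
r.set_gripper(12,25); st('grip')
for th in list(np.arange(.15,1.06,.15))+[1.2]:
    r.movel(pt(th),frame=ori(th),rate=70)
    s=r.state()['contact_force']; a=PHI0+th
    print(round(th,2),'tang',round(-s[0]*np.sin(a)+s[1]*np.cos(a),1),'rad',round(s[0]*np.cos(a)+s[1]*np.sin(a),1)); st()
shot('top','top2')
```

```text
grip 6.07 [544.1 -98.8  63.4] F [-0.2  1.2  3.4] w 16.5
0.15 tang -1.9 rad 1.4
 6.57 [ 529.4 -118.4   63.3] F [-0.2  2.4  6.3] w 16.2
0.3 tang -3.5 rad 1.7
 7.07 [ 517.8 -140.    63.4] F [-0.1  3.9  6.6] w 16.6
0.45 tang -2.4 rad 2.6
 7.57 [ 509.5 -163.3   63.3] F [-1.9  3.   8. ] w 16.7
0.6 tang -2.9 rad 2.1
 8.07 [ 504.6 -187.5   63.3] F [-1.8  3.1  9.4] w 16.5
0.75 tang -3.2 rad 3.8
 8.57 [ 503.5 -212.1   63.3] F [-3.9  3.1  9.6] w 16.7
0.9 tang -2.6 rad 4.0
 9.07 [ 506.  -237.    63.3] F [-4.4  1.8 10.6] w 16.6
1.05 tang -2.5 rad 5.9
 9.57 [ 512.2 -260.9   63.3] F [-6.4  0.4 10.2] w 16.4
1.2 tang -4.1 rad 5.7
 10.07 [ 521.7 -283.5   63.3] F [-6.9  1.  11.3] w 16.5
```

Run:
```python
import cv2
from h import *
shot('side','side2')
a=cv2.imread('pics/top2.png')[110:240,250:400]; b=cv2.imread('pics/side2.png')[80:230,170:345]
a=cv2.resize(a,(400,347));b=cv2.resize(b,(400,343))
b=cv2.copyMakeBorder(b,0,4,0,0,0)
cv2.imwrite('pics/c3.png',np.hstack([a,b]))
```

```text
(no output)
```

View pics/c3.png

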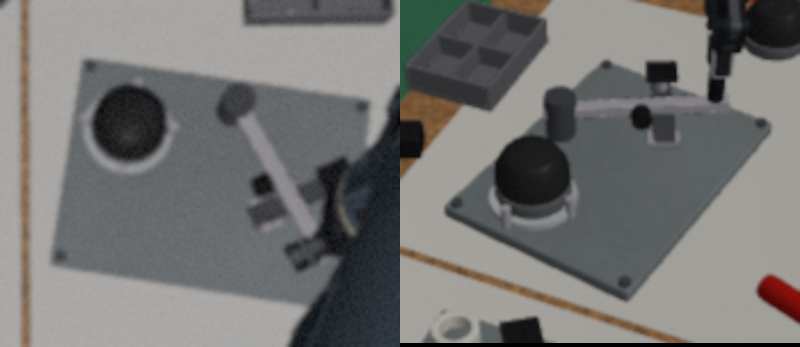

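The arm (pivot at (240,100), bar end at (312,235) in the left crop) points 28° past straight back, which is about 1.2 rad. That is past the catch, with the post still gripped. I ease it back and watch for the catch taking the load.

Run:
```python
from h import *
for th in (1.17,1.15,1.135,1.12):
    r.movel(pt(th),frame=ori(th),rate=25); r.pause(.1)
    s=r.state()['contact_force']; a=PHI0+th
    print(th,'tang',round(-s[0]*np.sin(a)+s[1]*np.cos(a),1),'rad',round(s[0]*np.cos(a)+s[1]*np.sin(a),1)); st()
```

```text
1.17 tang -3.9 rad 5.2
 10.62 [ 519.3 -278.6   63.3] F [-6.4  1.2  9.3] w 16.4
1.15 tang -3.3 rad 5.2
 11.0 [ 517.9 -275.6   63.3] F [-6.1  0.8 10.2] w 16.6
1.135 tang -2.5 rad 5.7
 11.35 [ 517.2 -273.9   63.3] F [-6.2 -0.  10.6] w 16.7
1.12 tang 5.7 rad 6.6
 11.7 [ 517.  -273.3   63.4] F [-3.8 -7.8  6.3] w 16.5
```

The tangential force changed sign and the motion stopped at about 1.13 rad, so the catch holds. I return to neutral, let go and lift.

Run:
```python
from h import *
r.movel(pt(1.13),frame=ori(1.13),rate=25); st()
r.set_gripper(45); st('open')
r.movel(pt(1.13,180),rate=150); st('up')
shot('side','side3'); shot('wrist','w3')
a=cv2.imread('pics/side3.png'); b=cv2.imread('pics/w3.png')
cv2.imwrite('pics/c4.png',np.hstack([cv2.resize(a,(400,300)),cv2.resize(b,(400,300))]))
```

```text
11.95 [ 517.1 -273.7   63.3] F [-4.6 -2.3  9.1] w 16.2
open 12.33 [ 517.8 -272.9   62.7] F [ 0.6 -0.5  0.8] w 45.4
up 13.27 [ 517.4 -272.8  179.1] F [ 0.1  0.7 -1. ] w 45.1
```

View pics/c4.png

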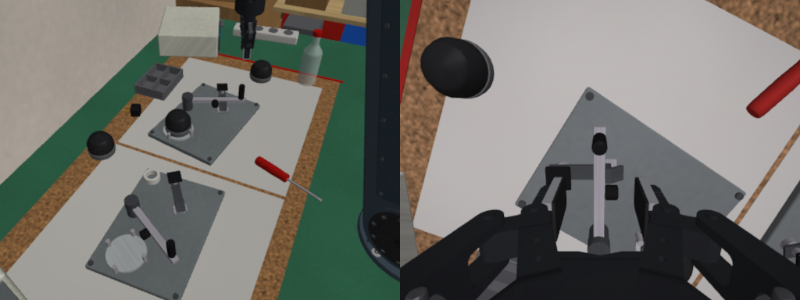

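Both views show the arm standing at the catch by itself with the post free; the twin is undrawn. Now I press the pad with closed fingers.

Run:
```python
from h import *
o=[0,np.pi/2,PHI0+1.13-np.pi-np.pi/2]
r.set_gripper(0)
r.move_ptp([*PAD,140],o); st('above')
print(r.movel([*PAD,64],rate=80,max_force=6)); st('near')
print(r.movel([*PAD,47],rate=25,max_force=14)); st('pressed')
r.pause(.2)
shot('side','side4')
r.movel([*PAD,160],rate=150); r.pause(.3); st('up')
shot('side','side5'); shot('wrist','w5')
a=cv2.imread('pics/side4.png'); b=cv2.imread('pics/side5.png');c=cv2.imread('pics/w5.png')
cv2.imwrite('pics/c5.png',np.vstack([np.hstack([cv2.resize(x,(400,300)) for x in (a,b)]),np.hstack([cv2.resize(c,(400,300)),cv2.resize(b[80:230,160:360],(400,300))])]))
```

```text
above 15.28 [ 589.9 -301.   140.1] F [1.4 0.9 0.1] w 0.2
False
near 16.38 [ 590.3 -301.2   64.6] F [ 0.7  0.4 -0. ] w -0.0
False
pressed 17.21 [ 590.1 -301.1   47.1] F [0.1 0.4 0.2] w -0.1
up 18.66 [ 589.8 -300.9  159.3] F [-1.  -0.1  0.3] w -0.3
```

View pics/c5.png

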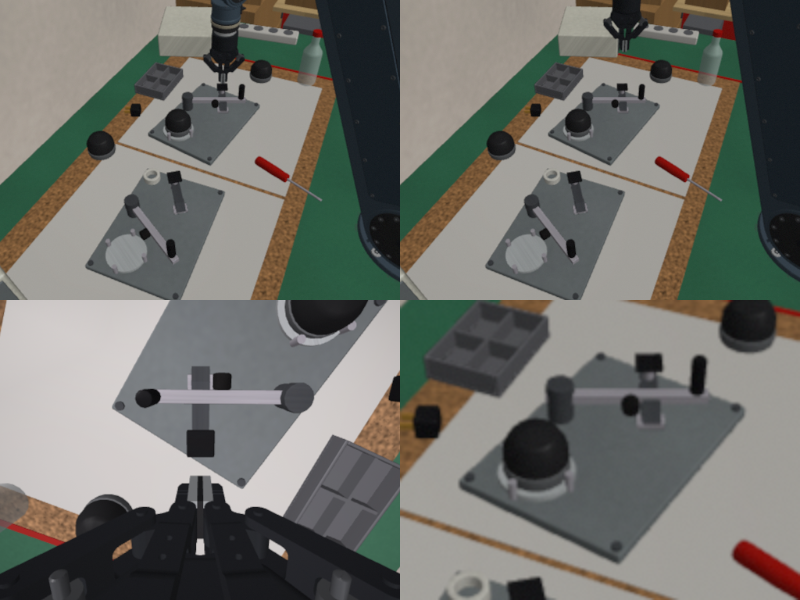

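No force at z 47 and the arm is still caught, so the pad wasn't pressed. I zoom in on the pressed moment and re-measure the pad.

Run:
```python
import cv2
from h import *
b=cv2.imread('pics/side4.png')[60:170,220:360]
cv2.imwrite('pics/c6.png',cv2.resize(b,None,fx=5,fy=5,interpolation=cv2.INTER_CUBIC))
P,im=cloud('w5'); Q=P.reshape(-1,3)
uu=np.tile(np.arange(512),384); vv=np.repeat(np.arange(384),512)
print(r.get_calibration('wrist')['pose'].round(2))
k=(uu>235)&(uu<280)&(vv>160)&(vv<205)&(Q[:,2]>50)&(Q[:,2]<65)
q=Q[k]; print(len(q),q.mean(0).round(1),cv2.minAreaRect(q[:,:2].astype(np.float32)))
for u,v in [(258,190),(255,283),(258,230)]: print(u,v,Q[v*512+u].round(1))
```

```text
[[ 9.1000e-01  3.9000e-01  1.1000e-01  5.6253e+02]
 [ 4.1000e-01 -8.8000e-01 -2.4000e-01 -2.3935e+02]
 [-0.0000e+00  2.6000e-01 -9.6000e-01  3.2880e+02]
 [ 0.0000e+00  0.0000e+00  0.0000e+00  1.0000e+00]]
1236 [ 590.2 -301.8   57.5] ((590.56201171875, -302.2922668457031), (34.09938430786133, 33.450843811035156), 24.231971740722656)
258 190 [ 594.4 -306.5   57.2]
255 283 [ 589.5 -301.1  224. ]
258 230 [ 586.  -290.   197.2]
```

View pics/c6.png

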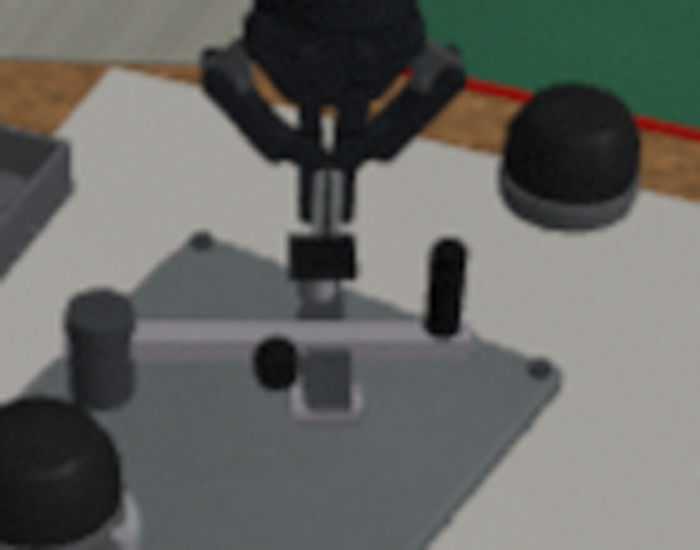

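Run:
```python
from h import *
for n in ('side4','side5'):
    P,im=cloud(n)
    for v in range(96,122,1):
        print(n,v,[tuple(P[v,u].round(0).astype(int)) for u in (281,285,288)],im[v,285])
```

```text
side4 96 [(np.int64(596), np.int64(-291), np.int64(104)), (np.int64(587), np.int64(-292), np.int64(106)), (np.int64(582), np.int64(-301), np.int64(102))] [52 53 55]
side4 97 [(np.int64(597), np.int64(-293), np.int64(100)), (np.int64(586), np.int64(-292), np.int64(103)), (np.int64(581), np.int64(-299), np.int64(101))] [52 54 53]
side4 98 [(np.int64(595), np.int64(-288), np.int64(101)), (np.int64(586), np.int64(-290), np.int64(102)), (np.int64(581), np.int64(-298), np.int64(98))] [42 45 45]
side4 99 [(np.int64(596), np.int64(-290), np.int64(96)), (np.int64(585), np.int64(-290), np.int64(99)), (np.int64(581), np.int64(-299), np.int64(95))] [45 45 47]
side4 100 [(np.int64(596), np.int64(-292), np.int64(92)), (np.int64(585), np.int64(-289), np.int64(97)), (np.int64(580), np.int64(-298), np.int64(93))] [48 49 50]
side4 101 [(np.int64(596), np.int64(-291), np.int64(90)), (np.int64(586), np.int64(-292), np.int64(92)), (np.int64(580), np.int64(-298), np.int64(90))] [48 48 48]
side4 102 [(np.int64(596), np.int64(-292), np.int64(86)), (np.int64(586), np.int64(-292), np.int64(89)), (np.int64(581
[... 6804 characters left out ...]
t64(596), np.int64(-297), np.int64(34)), (np.int64(586), np.int64(-298), np.int64(37)), (np.int64(589), np.int64(-330), np.int64(14))] [114 111 117]
side5 119 [(np.int64(595), np.int64(-294), np.int64(34)), (np.int64(587), np.int64(-301), np.int64(31)), (np.int64(587), np.int64(-326), np.int64(14))] [100  97 102]
side5 120 [(np.int64(594), np.int64(-293), np.int64(32)), (np.int64(584), np.int64(-295), np.int64(34)), (np.int64(585), np.int64(-321), np.int64(15))] [70 70 73]
side5 121 [(np.int64(592), np.int64(-287), np.int64(33)), (np.int64(582), np.int64(-289), np.int64(35)), (np.int64(584), np.int64(-317), np.int64(15))] [50 52 54]<stdin>:5: RuntimeWarning: invalid value encountered in cast
```

At reported z 47 the fingertips really stand at about z 70–76, directly above the untouched pad (top still at 58). So the reported TCP height isn't the true tip height for the closed fingers. I descend by force instead: first feel the pad, then press.

Run:
```python
from h import *
r.movel([*PAD,50],rate=120); st('50')
hit=r.movel([*PAD,12],rate=20,max_force=3); st('contact %s'%hit)
shot('side','side6')
P,im=cloud('side6')
b=cv2.imread('pics/side6.png')[60:170,220:360]
cv2.imwrite('pics/c7.png',cv2.resize(b,None,fx=5,fy=5,interpolation=cv2.INTER_CUBIC))
```

```text
50 19.82 [ 590.5 -301.3   50.8] F [-0.9 -0.1  0.6] w -0.3
contact True 20.89 [ 589.9 -301.    29.6] F [ 0.4 -0.2  1.4] w 0.1
```

View pics/c7.png

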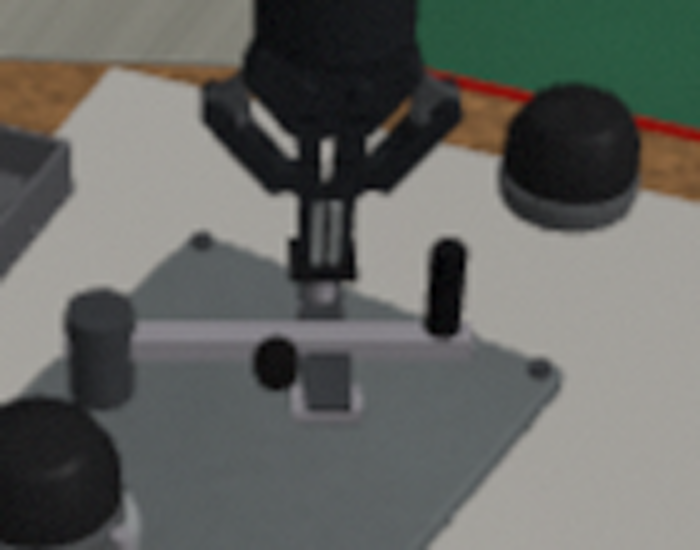

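The fingertips now rest centrally on the pad at reported z 29.6. Pressing about 9 mm further.

Run:
```python
from h import *
for z in (26,24,22,20.5,19):
    h=r.movel([*PAD,z],rate=25,max_force=14); st('press %s'%h)
    if h: break
shot('side','side7')
r.movel([*PAD,180],rate=150); r.pause(.3); st('up')
shot('side','side8'); shot('top','top8')
a=cv2.imread('pics/side7.png')[60:230,150:360]; b=cv2.imread('pics/side8.png')[60:230,150:360]
cv2.imwrite('pics/c8.png',np.hstack([cv2.resize(x,(400,324)) for x in (a,b)]))
```

```text
press False 21.23 [ 589.8 -301.    26. ] F [-0.7  0.7  3. ] w 0.2
press False 21.48 [ 590.  -301.1   24.1] F [-0.5 -1.   3.5] w -0.2
press False 21.73 [ 590.  -301.1   21.9] F [-1.3 -0.5  4.2] w 0.1
press False 21.98 [ 590.  -301.1   20.5] F [-0.9 -0.8  5.4] w 0.2
press False 22.23 [ 590.  -301.1   19.1] F [-1.6 -1.2  5. ] w 0.0
up 23.81 [ 589.8 -300.9  179.5] F [ 0.  -0.3  0.6] w 0.1
```

View pics/c8.png

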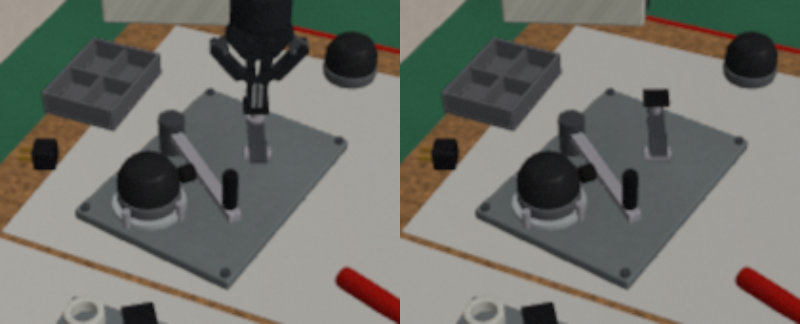

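View pics/top8.png

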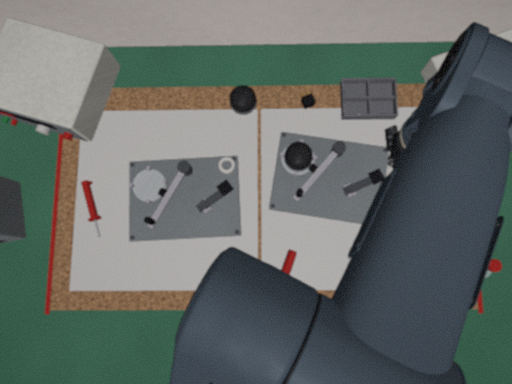

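The arm is home against the shell: in the left panel of the side pictures its post stands at (231,185), beside the shell. The shell is still seated in its nest, the pad is back up, the twin is untouched and the robot is clear.

Run:
```python
from h import *
r.finish_job(); st()
```

```text
the job is handed in; nothing more can be done
the job is handed in; nothing more can be done
```

The shell got its knock. I gripped the handle post and drew the arm to about 1.2 rad, then eased it back until the catch took the load at about 1.13 rad. After letting go and lifting clear, I pressed the release pad and the arm flew home.

**Last checks:** The final pictures show the arm home beside the shell and the shell seated in its nest. The pad is back up, the twin is undrawn and the robot is clear. I handed in at about 24 s of the 48 s allowed. The largest tool force I read was about 14 N.

**Failed or disagreed:**
- **First press missed:** The closed fingertips were 20 to 30 mm higher than the reported TCP height, so they never reached the pad. I measured the gap in the side picture, felt down to the pad by force and pressed again; that let the arm go, with about 5 N on the pad.
- **Drawing force:** The sideways force I read while drawing was 2 to 4 N, less than the spring and ramp figures given.

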